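# Load the can chiller and switch it on

### The job

Push the can that lies in the chiller's sloped chute down the chute until you feel it come up against the stop inside the hood, without ramming it. Then switch the chiller on: press its black bar handle right down to unlock it (never force it round while it is up), turn it a quarter turn clockwise (seen from above) and let it spring back up. Leave the switch off until the can is home, and do not disturb the things standing round about.

Things in the scene. Friction and masses are not known exactly. Their poses are not given: they have to be found in the camera images.
- chiller: fixed white and bare-metal can chiller, 365 mm long, 260 mm wide. Origin on the counter under the chute's centre line at the hood's mouth; x runs down the chute, away from the robot, y to the left. A hood, 102 mm wide and 155 mm high, covers the chute from x = 0 to 170 mm. A switch box, 130 x 120 mm, 75 mm high, is centred at x = -20, y = -150 mm.
- chute_mouth (a point): point on the chute floor's centre line at the hood's mouth, 64.8 mm above the counter; its x axis runs down along the floor (15 degrees below level), z square to the floor. The chute is an open aluminium channel, 72 mm wide inside, walls 31 mm high, from x = -190 mm to 140 mm.
- feeler (a joint): small plate, 24 x 24 mm, on a light spring (about 1 N) in the middle of the steel stop across the chute inside the hood: how far it is pressed in, m; 0 with nothing before it, 0.006 when the can's front end rests flat against the stop. The stop is hidden from outside and set differently each time, 60 to 105 mm down the chute from the hood's mouth: it must be felt.
- can_mid (a point): drink can with a dark blue and white label lying along the chute, 66 mm diameter, 168 mm long, 0.4 to 0.75 kg. The point is its centre; its z axis runs along the can down the slope, so the middle of its base (the end to push) lies 84 mm towards -z. Its front end starts just inside the hood. It does not slide by itself; pushing takes 1 to 8 N.
- handle_grip (a point): black bar handle on the switch box: bar 76 long, 18 wide, 37 high, on a round flange 68 across. The point is on the turning axis, half-way up the bar, 117 mm above the counter when up; flange top 18 mm below it, bar top 18 mm above. Its y axis runs along the bar (to the white line on top), z up. Off: bar across the chute; on: along it.
- handle (a joint): turn of the handle, rad: 0 off, 1.57 on, growing clockwise seen from above; hard end at 1.62. While up it is locked at off or on with about 0.09 rad of play and must not be forced; once pressed down it turns freely (0.04 N m).
- press (a joint): how far the handle is pressed down, m: 0 up, 0.010 fully down. A spring resists with 5 N at first, 11 N fully down, where it comes up hard; from 0.007 on the handle is free to turn. Released at off or on it springs up.
- next_can_mid (a point): bystander: a like can, standing on the counter; the point is its centre, 84 mm up
- pourer_mid (a point): bystander: glass sugar pourer, 72 mm diameter, 167 mm high; the point is on its axis, 70 mm up
- shaker_mid (a point): bystander: small salt shaker, 44 mm diameter, 90 mm high; the point is on its axis, 45 mm up

How it is judged:
By the outcome, as a careful person would: the job done as asked, in the order asked, and still so for the second after the job is handed in, with the robot touching nothing.
It also fails if it takes over 58 s, if anything falls off the work surface, if the arm or the gripper's body presses on something with over 40 N, if the wrist force passes 120 N, or if a joint passes its speed limit or range.

### The arm

A 7-joint arm with a two-finger parallel gripper is mounted at the origin on a cart in front of the work surface, level with it; the furniture and walls round the work are solid. World frame = base frame: x ahead of the robot, y to its left, z up, the work surface at z = 0. Lengths are in m, angles in rad, forces in N, time in s.
With the tool pointing down it reaches from about 0.4 to 0.85 m from the base axis. Payload 4.5 kg.
Tool frame: the origin (TCP) lies midway between the tips of the shut fingers; the grasp point (between the pads) lies 19 mm behind it; z points along the fingers, y is the line along which they close (so a half turn about z gives the same grasp; the last joint's range is limited). The gripper opens to 88 mm and grips with 3 to 60 N. Pads are 18 mm wide; open, the fingers measure 123 mm over their backs; the gripper's body (75 mm by 187 mm) begins 45 mm behind the grasp point.
Start: joints at [0.034, 0.689, -0.195, 1.565, 0.157, 0.902, -0.215], TCP at [0.625, 0, 0.239] pointing down, gripper open.
Joint ranges: [-3.01, 3.01], [-0.46, 2.08], [-1.47, 1.51], [0.13, 2.56], [-1, 4.14], [0.04, 2.09], [-2.66, 2.66]. Speed limits (rad/s): [2.57, 2.57, 3.14, 3.14, 3.14, 3.14, 3.14].

### API

Orientations are given as a unit quaternion [x, y, z, w].
In Python, from plant import r gives the robot as it stands.
- The arm moves only by the tool carry_out, never from a script. Its argument "plan" is a list of rows, each an object with "rot": the turn, a rotation vector about the tool's x, y, z in rad, a list of three; "xyz": the shift along the tool's x, y, z in m, a list of three; "grip": the closure in counts, from 0 (fully open) to 255 (shut). In form: [{"rot": [wx, wy, wz], "xyz": [dx, dy, dz], "grip": grip}, ...]. A call has 1 to 8 rows; each row is the pose to reach, as a shift and turn from the pose commanded when the call began, along the tool's axes at that moment; what a row does not reach only later rows make up. A row lasts 1/12 s, in which the tool goes at most 41.7 mm and 7.16 degrees, less where a joint would pass 70% of its speed; a pose out of reach is approached as far as the arm can. A call with a gripper value outside its range is refused whole. The fingers move at their own pace and stop on an object; "squeeze" is the grip in N (left out, the last holds). Time passes only in rows, so rows that repeat a pose let the fingers close. It gives the time, the measured TCP pose, the force, the opening and the grip force at its end, in the units of the state.
- r.get_state(): the state, without advancing time (a new reading comes with each control period).
- r.snapshot(name): name is "scene" or "side" or "wrist"; returns the picture (480x640x3 uint8, red, green, blue); there is no depth.
- r.camera_params(name): a dict with "fx", "fy", "cx", "cy" (pixels), "position" and "attitude" of the camera in the world; the wrist camera has in their place "hand_eye" (4x4, takes a point from camera to tool coordinates, whose origin is the TCP and whose axes are the flange's). Camera axes: x right, y down, z forward; pixel columns grow to the right and rows downward; lengths in m; the calibration is good to about 2 mm. A picture is of the moment at which its call begins: read the wrist's pose just before it. camera_params takes no time and is no camera call.
- r.finish_job(): hands the job in; it is judged then, once.
The state is a dict: "clock": time; "q": joint angles; "qd": joint speeds; "joint_torque": joint torques, N m; "tool_pos": TCP position; "eef_rot": TCP orientation; "contact_force": force on the tool from outside, world axes, zero at the start; "moment": the same for the moment, N m; "opening": opening from 0.0 (shut) to 1.0 (fully open); "finger_force": force on a finger pad.
Only numpy, scipy, OpenCV 4.12 (cv2) and the standard library are available. Lean on these libraries where they do the work, as an engineer would, in place of code of your own. Each camera call takes 0.05 s, during which the arm holds its last target. There are 200 camera calls.

## Working session

There is one attempt and no reset: what is moved stays moved. The work goes in short steps, Python scripts to look and compute and a tool call to move; the robot and the scene stay as the last step left them, time stands still between calls to the robot, and variables do not carry over. Pictures are saved under pics/ and viewed, at most 10 in all, crops included, and the job is handed in when it is done.

Besides the shell and the picture viewer there is one more tool, called after "Request:" as name(argument=value, ...), one argument or row to a line, values as JSON. carry_out: Moves the arm, as the interface text tells. Its arguments: {"type":"object","properties":{"plan":{"type":"array"},"squeeze":{"type":"number"}},"required":["plan"]}

```bash
mkdir -p pics; ls
python3 - <<'E'
from plant import r
import cv2,json
s=r.get_state()
for k,v in s.items(): print(k,v)
for n in ("scene","side","wrist"):
    print(n,r.camera_params(n))
    cv2.imwrite(f"pics/{n}0.png",r.snapshot(n)[...,::-1])
E
```

```text
pics
clock 0.0
q [ 0.03378709  0.68998518 -0.19452753  1.56634957  0.15729556  0.90250358
 -0.21510791]
qd [ 1.11725202e-03  1.41320074e-04 -1.70561918e-03  4.88571007e-04
 -2.41924321e-05  1.35983065e-03  4.91706663e-04]
joint_torque [ 3.38560185e-04 -5.27571630e+01 -1.26686912e+00 -1.53434461e+01
 -5.26333472e-02  6.56995355e-03  1.65937727e-04]
tool_pos [ 6.24360260e-01 -3.38730163e-05  2.37908162e-01]
eef_rot [ 7.07071903e-01  7.07141051e-01 -6.97522281e-04 -6.10127021e-04]
contact_force [-0.23356652  0.11502365 -0.5067968 ]
moment [ 0.08722079 -0.04070881 -0.04540473]
finger_force 0.0
opening 0.9980080245858238
scene {'fx': 493.04878821574914, 'fy': 493.04878821574914, 'cx': 324.79569357786323, 'cy': 238.9176953126627, 'position': array([-0.17282643,  0.50425141,  0.73475581]), 'attitude': array([-0.45084555,  0.77106124, -0.39283311,  0.21882642])}
side {'fx': 461.91919990350937, 'fy': 461.91919990350937, 'cx': 320.36600598381835, 'cy': 237.02169868884818, 'position': array([0.62194864, 0.99176148, 0.69606534]), 'attitude': array([ 0.00140255,  0.88236948, -0.47040014, -0.01207681])}
wrist {'fx': 423.5953984868826, 'fy': 423.5953984868826, 'cx': 313.5387138944995, 'cy': 242.05871506708448, 'hand_eye': array([[ 7.88729707e-04, -9.50680492e-01, -3.10170888e-01,
         8.04277610e-02],
       [ 9.99998719e-01,  1.18181487e-03, -1.07940384e-03,
        -5.77124732e-04],
       [ 1.39273274e-03, -3.10169640e-01,  9.50680206e-01,
        -1.46287163e-01],
       [ 0.00000000e+00,  0.00000000e+00,  0.00000000e+00,
         1.00000000e+00]])}
```

View pics/scene0.png

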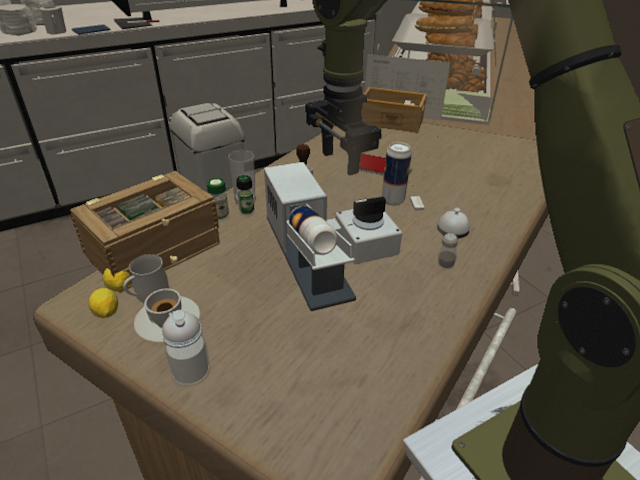

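View pics/side0.png

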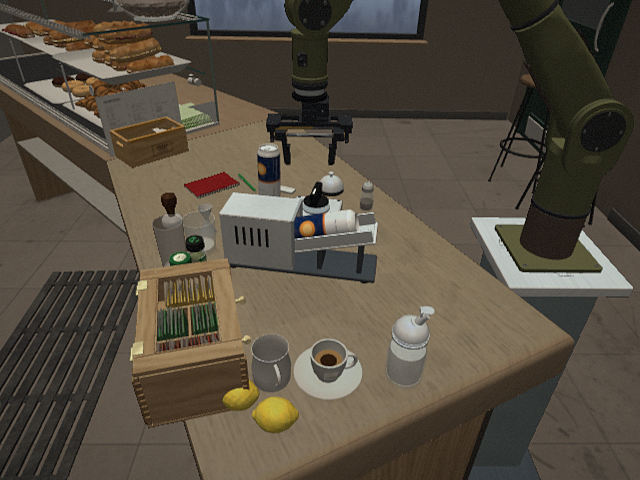

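View pics/wrist0.png

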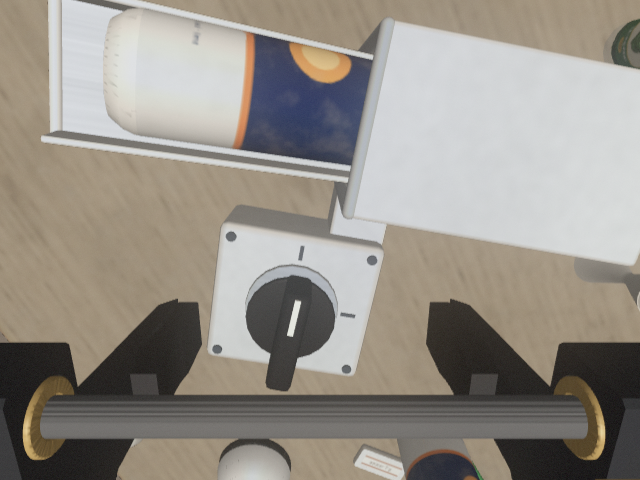

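The scene and side views show the chiller in mid-counter with its hood pointing away from the robot, and the white end of the can facing the robot. In the wrist view:
- The box-top corners are at about (237,218), (383,248), (355,376) and (209,350).
- The hood-mouth top corners are at about (392,20) and (350,215).
- The bar handle lies along image down, centred near (290,315).
- The standing can is at about (440,465).

Next I'll fit the chiller's pose.

```bash
cat > h.py <<'E'
import numpy as np
from scipy.optimize import least_squares
from scipy.spatial.transform import Rotation as R
from plant import r
def cam(n,s=None):
    p=r.camera_params(n); K=[p[k] for k in("fx","fy","cx","cy")]
    if n=="wrist":
        T=np.eye(4);T[:3,:3]=R.from_quat(s["eef_rot"]).as_matrix();T[:3,3]=s["tool_pos"]
        T=T@p["hand_eye"];return K,T[:3,:3],T[:3,3]
    return K,R.from_quat(p["attitude"]).as_matrix(),np.array(p["position"])
def proj(c,P):
    K,Rc,t=c;q=(np.asarray(P,float)-t)@Rc
    return np.c_[K[0]*q[:,0]/q[:,2]+K[2],K[1]*q[:,1]/q[:,2]+K[3]]
def ray(c,uv,z):
    K,Rc,t=c;d=Rc@np.array([(uv[0]-K[2])/K[0],(uv[1]-K[3])/K[1],1]);return t+d*(z-t[2])/d[2]
def chil(p,P): # chiller->world
    P=np.asarray(P,float);c,s=np.cos(p[2]),np.sin(p[2])
    return np.c_[p[0]+c*P[:,0]-s*P[:,1],p[1]+s*P[:,0]+c*P[:,1],P[:,2]]
E
python3 - <<'E'
from h import *
s=r.get_state();w=cam("wrist",s);sc=cam("scene");sd=cam("side")
P=[[-85,-90,75],[45,-90,75],[45,-210,75],[-85,-210,75],[0,51,155],[0,-51,155]]
P=np.array(P)/1e3
uv=np.array([[237,218],[383,248],[355,376],[209,350],[392,20],[350,215]])
f=lambda p:(proj(w,chil(p,P))-uv).ravel()
o=least_squares(f,[.62,.1,-.15],loss="soft_l1");p=o.x
print(p,np.round(o.fun.reshape(-1,2),1))
H=np.array([[-20,-150,99],[-20,-150,135],[-20,-112,135],[-20,-188,135]])/1e3
print("wrist handle",proj(w,chil(p,H)).round())
Q=np.r_[P,H[:1]];print("scene",proj(sc,chil(p,Q)).round(),"side",proj(sd,chil(p,Q)).round())
inv=lambda X:(np.array([[np.cos(p[2]),np.sin(p[2])],[-np.sin(p[2]),np.cos(p[2])]])@(X[:2]-p[:2])).round(3)
for n,c,uv,z in [("nextcan top scene",sc,(398,148),.168),("nextcan top side",sd,(269,149),.168),("shaker base",sc,(447,264),0),
  ("pourer base",sc,(188,378),0),("shaker side",sd,(367,207),0),("bell",sc,(453,232),0)]:
    X=ray(c,uv,z);print(n,X.round(3),"chil",inv(X))
# can base ends at s; base centre (white dome end)
for b in (-.19,-.18,-.17,-.165,-.16,-.15):
    C=np.array([b*np.cos(.2618)+.033*np.sin(.2618),0,.0648-b*np.sin(.2618)+.033*np.cos(.2618)])
    print(b,proj(w,chil(p,[C]))[0].round(),proj(sc,chil(p,[C]))[0].round(),chil(p,[C])[0].round(3))
E
```

```text
[ 0.65276112  0.07142564 -0.17975427] [[-16.6   0.4]
 [  5.2  -0.2]
 [  0.6   2. ]
 [ -4.6   4.1]
 [  0.9  -5.7]
 [ -0.4   0.3]]
wrist handle [[291. 318.]
 [288. 343.]
 [297. 292.]
 [279. 390.]]
scene [[355. 242.]
 [334. 211.]
 [379. 203.]
 [403. 232.]
 [282. 202.]
 [326. 195.]
 [368. 213.]] side [[337. 222.]
 [287. 217.]
 [297. 195.]
 [343. 199.]
 [292. 221.]
 [301. 199.]
 [316. 200.]]
nextcan top scene [ 0.737 -0.247  0.168] chil [ 0.14  -0.298]
nextcan top side [ 0.741 -0.243  0.168] chil [ 0.143 -0.293]
shaker base [ 0.457 -0.203  0.   ] chil [-0.144 -0.305]
pourer base [0.433 0.426 0.   ] chil [-0.279  0.31 ]
shaker side [ 0.451 -0.209  0.   ] chil [-0.148 -0.312]
bell [ 0.549 -0.304  0.   ] chil [-0.035 -0.388]
-0.19 [39. 58.] [331. 247.] [0.481 0.103 0.146]
-0.18 [60. 62.] [330. 246.] [0.49  0.101 0.143]
-0.17 [82. 66.] [328. 244.] [0.5   0.099 0.141]
-0.165 [92. 68.] [327. 243.] [0.504 0.098 0.139]
-0.16 [102.  70.] [326. 242.] [0.509 0.098 0.138]
-0.15 [122.  74.] [325. 240.] [0.519 0.096 0.135]
```

Run:
```python
import cv2
w=cv2.imread("pics/wrist0.png");s=cv2.imread("pics/scene0.png")
a=cv2.resize(w[0:400,40:400],None,fx=1.5,fy=1.5);b=cv2.resize(s[140:290,260:480],None,fx=1,fy=1)
cv2.imwrite("pics/c1.png",a)
```

```text
(no output)
```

View pics/c1.png

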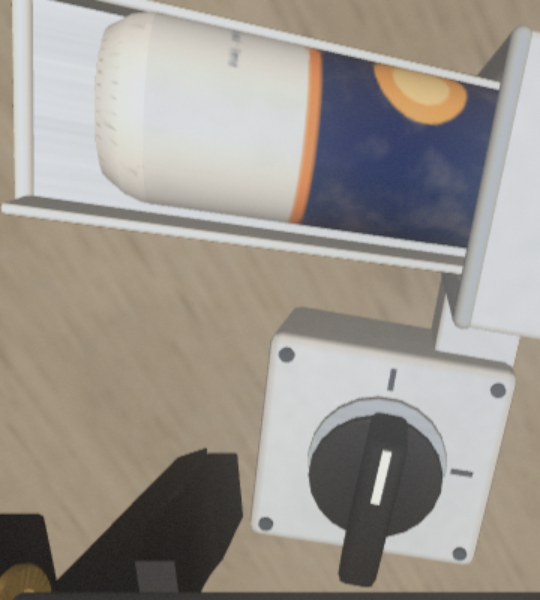

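The enlarged crop puts the box-top corners at (222,223), (383,249), (353,375) and (208,353). The can's base edge is at image x≈104, which is s≈-0.16, and there is an end lip on the chute at x≈50–60. I'll refit the pose, then plan the hover behind the can.

```bash
cat >> h.py <<'E'
A=np.deg2rad(15)
try: PC=np.load("pc.npy")
except Exception: PC=None
def pushpose(s,n,d=0):
    C=[s*np.cos(A)+n*np.sin(A),d,.0648-s*np.sin(A)+n*np.cos(A)]
    M=np.array([[np.cos(A),0,-np.sin(A)],[0,-1,0],[-np.sin(A),0,-np.cos(A)]]) # cols x,y,z
    return chil(PC,[C])[0],R.from_euler("z",PC[2]).as_matrix()@M
def rel(pos,M):
    s=r.get_state();T=R.from_quat(s["eef_rot"]).as_matrix()
    print("t",round(s["clock"],2),"pos",s["tool_pos"].round(4),"F",np.round(s["contact_force"],1),"q",s["q"].round(2))
    print("xyz",(T.T@(pos-s["tool_pos"])).round(4),"rot",R.from_matrix(T.T@M).as_rotvec().round(3))
def sn(): # current tool in chute coords
    s=r.get_state();d=s["tool_pos"]-[PC[0],PC[1],.0648]
    return (R.from_euler("z",PC[2]).as_matrix()@np.array([[np.cos(A),0,np.sin(A)],[0,1,0],[-np.sin(A),0,np.cos(A)]])).T@d
E
python3 - <<'E'
from h import *
import h
s=r.get_state();w=cam("wrist",s)
P=np.array([[-85,-90,75],[45,-90,75],[45,-210,75],[-85,-210,75],[0,51,155],[0,-51,155],[-20,-188,135]])/1e3
uv=np.array([[222,223],[383,249],[353,375],[208,353],[390,20],[348,217],[279,389]])
o=least_squares(lambda p:(proj(w,chil(p,P))-uv).ravel(),[.62,.1,-.15],loss="soft_l1")
print(o.x,np.round(o.fun.reshape(-1,2),1));np.save("pc.npy",o.x);h.PC=o.x
print(proj(w,chil(o.x,[[-.02,-.15,.099]])))
rel(*pushpose(-.178,.13))
E
```

```text
[ 0.65173742  0.07028097 -0.1757654 ] [[-2.4 -2.6]
 [ 4.3  0.1]
 [ 2.3  4.1]
 [-3.7  2.8]
 [ 0.2 -3.1]
 [ 0.   0.3]
 [-0.3  2.7]]
[[290.1305889  319.14306023]]
t 0.15 pos [ 6.245e-01 -1.000e-04  2.381e-01] F [-0.1  0.6  0.2] q [ 0.03  0.69 -0.19  1.57  0.16  0.9  -0.22]
xyz [ 0.0945 -0.1089  0.0018] rot [ 0.228 -0.19   1.736]
```

Request:
carry_out(
  plan=[
    {"xyz":[0.094,-0.109,0.0],"rot":[0.228,-0.19,1.736],"grip":255},
    {"xyz":[0.094,-0.109,0.0],"rot":[0.228,-0.19,1.736],"grip":255},
    {"xyz":[0.094,-0.109,0.0],"rot":[0.228,-0.19,1.736],"grip":255},
    {"xyz":[0.094,-0.109,0.0],"rot":[0.228,-0.19,1.736],"grip":255},
    {"xyz":[0.094,-0.109,0.0],"rot":[0.228,-0.19,1.736],"grip":255},
    {"xyz":[0.094,-0.109,0.0],"rot":[0.228,-0.19,1.736],"grip":255},
    {"xyz":[0.094,-0.109,0.0],"rot":[0.228,-0.19,1.736],"grip":255},
    {"xyz":[0.094,-0.109,0.0],"rot":[0.228,-0.19,1.736],"grip":255},
  ],
)

```text
clock: 0.82
tool_pos: [0.5157, 0.0946, 0.2387]
eef_rot: [0.955, 0.284, -0.081, -0.007]
contact_force: [-0.0, 0.5, -0.3]
opening: 0.415
finger_force: 0.0
```

```bash
python3 -c "
from h import *
rel(*pushpose(-.178,.13))"
```

```text
t 0.82 pos [0.5157 0.0946 0.2387] F [-0.   0.5 -0.3] q [-0.33  0.63  0.11  1.73 -0.08  0.95 -1.17]
xyz [0.0001 0.0001 0.0022] rot [ 0.098 -0.083  0.745]
```

Request:
carry_out(
  plan=[
    {"xyz":[0,0,0.002],"rot":[0.098,-0.083,0.745],"grip":255},
    {"xyz":[0,0,0.002],"rot":[0.098,-0.083,0.745],"grip":255},
    {"xyz":[0,0,0.002],"rot":[0.098,-0.083,0.745],"grip":255},
    {"xyz":[0,0,0.002],"rot":[0.098,-0.083,0.745],"grip":255},
    {"xyz":[0,0,0.002],"rot":[0.098,-0.083,0.745],"grip":255},
    {"xyz":[0,0,0.002],"rot":[0.098,-0.083,0.745],"grip":255},
    {"xyz":[0,0,0.002],"rot":[0.098,-0.083,0.745],"grip":255},
  ],
)

```text
clock: 1.4
tool_pos: [0.5158, 0.0932, 0.2363]
eef_rot: [0.988, -0.087, -0.13, -0.011]
contact_force: [0.5, -0.2, 0.5]
opening: 0.004
finger_force: 0.0
```

```bash
python3 -c "
from h import *
import cv2
rel(*pushpose(-.178,.13));print(sn(),r.get_state()['opening'])
a=r.snapshot('scene')[140:320,230:430,::-1];b=r.snapshot('side')[130:310,200:400,::-1]
cv2.imwrite('pics/c2.png',cv2.resize(cv2.hconcat([a,b]),None,fx=2,fy=2,interpolation=2))"
```

```text
t 1.4 pos [0.5158 0.0932 0.2363] F [ 0.5 -0.2  0.5] q [-0.37  0.69  0.29  1.66 -0.3   1.08 -1.69]
xyz [-0.0005 -0.0012 -0.    ] rot [0.001 0.    0.   ]
[-0.1774822  -0.00123191  0.12997012] 0.004002219443080468
```

View pics/c2.png

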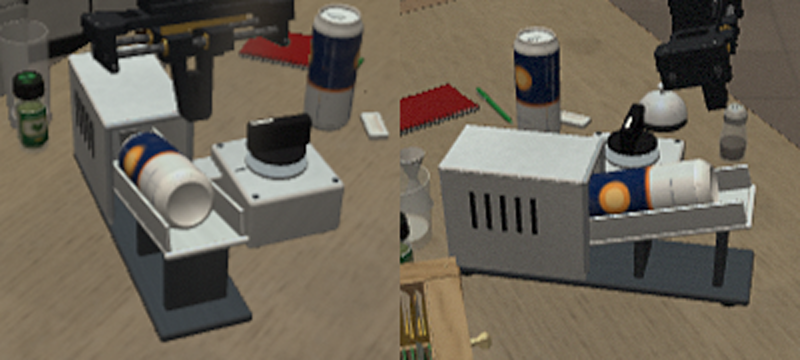

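The can's base ring is at scene pixel (325,242), which matches s≈-0.156. The chute's upper end is open with no lip, and the shut fingers hover clear behind and above the base. Next is the descent.

Request:
carry_out(
  plan=[
    {"xyz":[-0.004,-0.001,0.03],"rot":[0,0,0],"grip":255},
    {"xyz":[-0.004,-0.001,0.06],"rot":[0,0,0],"grip":255},
    {"xyz":[-0.004,-0.001,0.085],"rot":[0,0,0],"grip":255},
    {"xyz":[-0.004,-0.001,0.1],"rot":[0,0,0],"grip":255},
    {"xyz":[-0.004,-0.001,0.11],"rot":[0,0,0],"grip":255},
    {"xyz":[-0.004,-0.001,0.112],"rot":[0,0,0],"grip":255},
    {"xyz":[-0.004,-0.001,0.112],"rot":[0,0,0],"grip":255},
  ],
)

```text
clock: 2.08
tool_pos: [0.4831, 0.101, 0.1293]
eef_rot: [0.988, -0.083, -0.13, -0.012]
contact_force: [0.5, 0.6, -0.7]
opening: 0.009
finger_force: 0.0
```

```bash
python3 -c "
from h import *
import cv2
print(sn(),r.get_state()['contact_force'])
b=r.snapshot('side')[170:290,270:430,::-1];a=r.snapshot('scene')[160:280,240:400,::-1]
cv2.imwrite('pics/c3.png',cv2.resize(cv2.hconcat([a,b]),None,fx=2.4,fy=2.4,interpolation=2))"
```

```text
[-0.18228473  0.00074721  0.01798306] [ 0.54172663  0.6272566  -0.74317719]
```

View pics/c3.png

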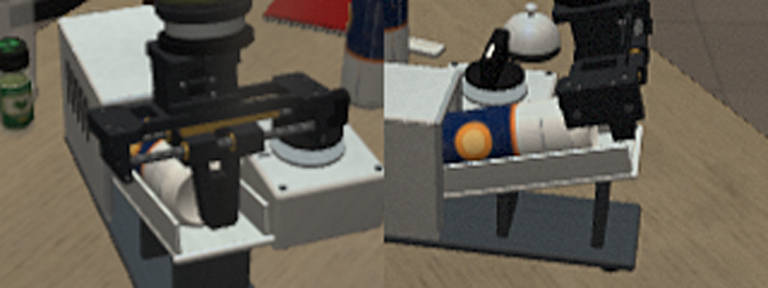

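The fingers sit behind the base inside the chute. In the scene crop the fingertip looks right of the can's centre, so I'll check that by projection.

```bash
python3 -c "
from h import *
sc=cam('scene')
for s,n,d in [(-.156,.033,0),(-.156,.033,.033),(-.156,.033,-.033),(-.182,.018,0),(-.182,.018,.0175),(-.182,.018,-.0175),(-.190,0,-.036),(-.190,0,.036)]:
    u=proj(sc,[pushpose(s,n,d)[0]])[0]; print(s,n,d,u.round(),((u-[240,160])*2.4).round())"
```

```text
-0.156 0.033 0 [327. 241.] [208. 196.]
-0.156 0.033 0.033 [311. 245.] [171. 203.]
-0.156 0.033 -0.033 [342. 238.] [245. 188.]
-0.182 0.018 0 [332. 253.] [220. 223.]
-0.182 0.018 0.0175 [323. 255.] [200. 227.]
-0.182 0.018 -0.0175 [340. 251.] [240. 219.]
-0.19 0 -0.036 [350. 259.] [265. 238.]
-0.19 0 0.036 [317. 266.] [184. 255.]
```

Request:
carry_out(
  plan=[
    {"xyz":[0.003,0.001,0],"rot":[0,0,0],"grip":255},
    {"xyz":[0.006,0.001,0],"rot":[0,0,0],"grip":255},
    {"xyz":[0.009,0.001,0],"rot":[0,0,0],"grip":255},
    {"xyz":[0.012,0.001,0],"rot":[0,0,0],"grip":255},
    {"xyz":[0.015,0.001,0],"rot":[0,0,0],"grip":255},
    {"xyz":[0.018,0.001,0],"rot":[0,0,0],"grip":255},
    {"xyz":[0.021,0.001,0],"rot":[0,0,0],"grip":255},
    {"xyz":[0.024,0.001,0],"rot":[0,0,0],"grip":255},
  ],
)

```text
clock: 2.85
tool_pos: [0.505, 0.0959, 0.1235]
eef_rot: [0.988, -0.084, -0.131, -0.012]
contact_force: [-4.2, 0.3, 5.2]
opening: 0.004
finger_force: 2.2
```

Request:
carry_out(
  plan=[
    {"xyz":[0.002,0,0],"rot":[0,0,0],"grip":255},
    {"xyz":[0.004,0,0],"rot":[0,0,0],"grip":255},
    {"xyz":[0.006,0,0],"rot":[0,0,0],"grip":255},
    {"xyz":[0.008,0,0],"rot":[0,0,0],"grip":255},
    {"xyz":[0.01,0,0],"rot":[0,0,0],"grip":255},
    {"xyz":[0.012,0,0],"rot":[0,0,0],"grip":255},
  ],
)

```text
clock: 3.35
tool_pos: [0.5179, 0.0936, 0.1201]
eef_rot: [0.988, -0.085, -0.13, -0.012]
contact_force: [-1.8, 0.0, 0.8]
opening: 0.003
finger_force: 1.2
```

```bash
python3 -c "
from h import *
print(sn(),r.get_state()['contact_force'])"
```

```text
[-0.14557393 -0.00042876  0.0182451 ] [-1.81078364  0.00575794  0.78710292]
```

Request:
carry_out(
  plan=[
    {"xyz":[0.002,0,0],"rot":[0,0,0],"grip":255},
    {"xyz":[0.004,0,0],"rot":[0,0,0],"grip":255},
    {"xyz":[0.006,0,0],"rot":[0,0,0],"grip":255},
    {"xyz":[0.008,0,0],"rot":[0,0,0],"grip":255},
    {"xyz":[0.01,0,0],"rot":[0,0,0],"grip":255},
    {"xyz":[0.012,0,0],"rot":[0,0,0],"grip":255},
    {"xyz":[0.014,0,0],"rot":[0,0,0],"grip":255},
    {"xyz":[0.016,0,0],"rot":[0,0,0],"grip":255},
  ],
)

```text
clock: 4.02
tool_pos: [0.533, 0.091, 0.116]
eef_rot: [0.988, -0.085, -0.13, -0.012]
contact_force: [-2.2, 0.0, -0.8]
opening: 0.007
finger_force: 1.0
```

Request:
carry_out(
  plan=[
    {"xyz":[0.001,0,0],"rot":[0,0,0],"grip":255},
    {"xyz":[0.002,0,0],"rot":[0,0,0],"grip":255},
    {"xyz":[0.003,0,0],"rot":[0,0,0],"grip":255},
    {"xyz":[0.004,0,0],"rot":[0,0,0],"grip":255},
    {"xyz":[0.005,0,0],"rot":[0,0,0],"grip":255},
  ],
)

```text
clock: 4.43
tool_pos: [0.5376, 0.0902, 0.1148]
eef_rot: [0.988, -0.085, -0.13, -0.012]
contact_force: [-3.0, 0.5, -1.2]
opening: 0.005
finger_force: 1.0
```

```bash
python3 -c "
from h import *
print(sn(),r.get_state()['contact_force'])"
```

```text
[-0.12481592 -0.00036353  0.01837096] [-3.02002102  0.52436472 -1.15484274]
```

Request:
carry_out(
  plan=[
    {"xyz":[0.001,0,0],"rot":[0,0,0],"grip":255},
    {"xyz":[0.002,0,0],"rot":[0,0,0],"grip":255},
    {"xyz":[0.003,0,0],"rot":[0,0,0],"grip":255},
    {"xyz":[0.004,0,0],"rot":[0,0,0],"grip":255},
    {"xyz":[0.005,0,0],"rot":[0,0,0],"grip":255},
  ],
)

```text
clock: 4.85
tool_pos: [0.5424, 0.0894, 0.1135]
eef_rot: [0.988, -0.085, -0.13, -0.012]
contact_force: [-3.3, -1.0, -0.4]
opening: 0.004
finger_force: 1.1
```

Request:
carry_out(
  plan=[
    {"xyz":[0.001,0,0],"rot":[0,0,0],"grip":255},
    {"xyz":[0.002,0,0],"rot":[0,0,0],"grip":255},
    {"xyz":[0.003,0,0],"rot":[0,0,0],"grip":255},
    {"xyz":[0.004,0,0],"rot":[0,0,0],"grip":255},
    {"xyz":[0.005,0,0],"rot":[0,0,0],"grip":255},
  ],
)

```text
clock: 5.27
tool_pos: [0.5472, 0.0886, 0.1122]
eef_rot: [0.988, -0.085, -0.13, -0.012]
contact_force: [-2.6, -0.9, 0.1]
opening: 0.004
finger_force: 1.2
```

Request:
carry_out(
  plan=[
    {"xyz":[0.001,0,0],"rot":[0,0,0],"grip":255},
    {"xyz":[0.002,0,0],"rot":[0,0,0],"grip":255},
    {"xyz":[0.003,0,0],"rot":[0,0,0],"grip":255},
    {"xyz":[0.004,0,0],"rot":[0,0,0],"grip":255},
    {"xyz":[0.005,0,0],"rot":[0,0,0],"grip":255},
  ],
)

```text
clock: 5.68
tool_pos: [0.552, 0.0878, 0.111]
eef_rot: [0.988, -0.085, -0.13, -0.012]
contact_force: [-4.0, -0.5, -0.0]
opening: 0.005
finger_force: 1.3
```

Request:
carry_out(
  plan=[
    {"xyz":[0.001,0,0],"rot":[0,0,0],"grip":255},
    {"xyz":[0.002,0,0],"rot":[0,0,0],"grip":255},
    {"xyz":[0.003,0,0],"rot":[0,0,0],"grip":255},
    {"xyz":[0.004,0,0],"rot":[0,0,0],"grip":255},
  ],
)

```text
clock: 6.02
tool_pos: [0.5558, 0.0871, 0.1099]
eef_rot: [0.988, -0.085, -0.13, -0.012]
contact_force: [-3.0, -1.4, -0.5]
opening: 0.002
finger_force: 1.3
```

Request:
carry_out(
  plan=[
    {"xyz":[0.001,0,0],"rot":[0,0,0],"grip":255},
    {"xyz":[0.002,0,0],"rot":[0,0,0],"grip":255},
    {"xyz":[0.003,0,0],"rot":[0,0,0],"grip":255},
    {"xyz":[0.004,0,0],"rot":[0,0,0],"grip":255},
  ],
)

```text
clock: 6.35
tool_pos: [0.5591, 0.0865, 0.109]
eef_rot: [0.988, -0.085, -0.13, -0.012]
contact_force: [-3.7, -0.7, 1.3]
opening: 0.005
finger_force: 2.2
```

Request:
carry_out(
  plan=[
    {"xyz":[0.001,0,0],"rot":[0,0,0],"grip":255},
    {"xyz":[0.002,0,0],"rot":[0,0,0],"grip":255},
    {"xyz":[0.002,0,0],"rot":[0,0,0],"grip":255},
  ],
)

```text
clock: 6.6
tool_pos: [0.5614, 0.0861, 0.1083]
eef_rot: [0.988, -0.085, -0.13, -0.012]
contact_force: [-4.5, -1.4, 0.4]
opening: 0.002
finger_force: 2.1
```

Request:
carry_out(
  plan=[
    {"xyz":[0.001,0,0],"rot":[0,0,0],"grip":255},
    {"xyz":[0.002,0,0],"rot":[0,0,0],"grip":255},
    {"xyz":[0.002,0,0],"rot":[0,0,0],"grip":255},
  ],
)

```text
clock: 6.85
tool_pos: [0.5633, 0.0858, 0.1079]
eef_rot: [0.988, -0.085, -0.13, -0.012]
contact_force: [-4.0, -1.2, 1.1]
opening: 0.001
finger_force: 2.2
```

Request:
carry_out(
  plan=[
    {"xyz":[0.001,0,0],"rot":[0,0,0],"grip":255},
    {"xyz":[0.002,0,0],"rot":[0,0,0],"grip":255},
    {"xyz":[0.002,0,0],"rot":[0,0,0],"grip":255},
  ],
)

```text
clock: 7.1
tool_pos: [0.5638, 0.0857, 0.1077]
eef_rot: [0.988, -0.085, -0.132, -0.012]
contact_force: [-7.8, -1.7, 4.9]
opening: 0.002
finger_force: 4.0
```

Request:
carry_out(
  plan=[
    {"xyz":[0.001,0,0],"rot":[0,0,0],"grip":255},
    {"xyz":[0.001,0,0],"rot":[0,0,0],"grip":255},
    {"xyz":[0.001,0,0],"rot":[0,0,0],"grip":255},
  ],
)

```text
clock: 7.35
tool_pos: [0.5638, 0.0857, 0.1077]
eef_rot: [0.988, -0.084, -0.132, -0.012]
contact_force: [-8.8, -1.2, 7.2]
opening: 0.002
finger_force: 5.2
```

The can is home: the tool stopped dead and the force rose from about 3 N to about 10 N. Now I'll back off and lift clear.

Request:
carry_out(
  plan=[
    {"xyz":[-0.002,0,0],"rot":[0,0,0],"grip":255},
    {"xyz":[-0.008,0,0],"rot":[0,0,0],"grip":255},
    {"xyz":[-0.025,0,0],"rot":[0,0,0],"grip":255},
    {"xyz":[-0.03,0,-0.03],"rot":[0,0,0],"grip":255},
    {"xyz":[-0.03,0,-0.07],"rot":[0,0,0],"grip":255},
    {"xyz":[-0.03,0,-0.11],"rot":[0,0,0],"grip":200},
    {"xyz":[-0.03,0,-0.14],"rot":[0,0,0],"grip":120},
    {"xyz":[-0.03,0,-0.14],"rot":[0,0,0],"grip":80},
  ],
)

```text
clock: 8.02
tool_pos: [0.5801, 0.084, 0.2567]
eef_rot: [0.989, -0.085, -0.121, -0.013]
contact_force: [-0.2, 0.5, 0.0]
opening: 0.207
finger_force: 0.0
```

```bash
cat >> h.py <<'E'
def gpose(z,turn=0,dx=0,dy=0): # tool down, y along chiller x, turned clockwise by turn
    M=R.from_euler("z",PC[2]-turn).as_matrix()@np.array([[0,1,0],[1,0,0],[0,0,-1.]])
    return chil(PC,[[-.02+dx,-.15+dy,z]])[0],M
E
python3 -c "
from h import *
print(sn());rel(*gpose(.24,0,0,-.04))"
```

```text
[-0.12006366  0.0009819   0.16644774]
t 8.02 pos [0.5801 0.084  0.2567] F [-0.2  0.5  0. ] q [-0.33  0.75  0.3   1.45 -0.29  1.22 -1.69]
xyz [0.0542 0.1913 0.0025] rot [-0.195  0.187 -1.557]
```

```bash
python3 -c "
from h import *
rel(*gpose(.24,0,0,.05))"
```

```text
t 8.02 pos [0.5801 0.084  0.2567] F [-0.2  0.5  0. ] q [-0.33  0.75  0.3   1.45 -0.29  1.22 -1.69]
xyz [0.0548 0.1013 0.003 ] rot [-0.195  0.187 -1.557]
```

Request:
carry_out(
  plan=[
    {"xyz":[0.055,0.101,0.003],"rot":[-0.195,0.187,-1.557],"grip":80},
    {"xyz":[0.055,0.101,0.003],"rot":[-0.195,0.187,-1.557],"grip":50},
    {"xyz":[0.055,0.101,0.003],"rot":[-0.195,0.187,-1.557],"grip":50},
    {"xyz":[0.055,0.101,0.003],"rot":[-0.195,0.187,-1.557],"grip":50},
    {"xyz":[0.055,0.101,0.003],"rot":[-0.195,0.187,-1.557],"grip":50},
    {"xyz":[0.055,0.101,0.003],"rot":[-0.195,0.187,-1.557],"grip":50},
    {"xyz":[0.055,0.101,0.003],"rot":[-0.195,0.187,-1.557],"grip":50},
    {"xyz":[0.055,0.101,0.003],"rot":[-0.195,0.187,-1.557],"grip":50},
  ],
)

```text
clock: 8.68
tool_pos: [0.6093, -0.0235, 0.233]
eef_rot: [0.914, 0.403, -0.055, -0.008]
contact_force: [-0.3, -0.1, 0.5]
opening: 0.8
finger_force: 0.0
```

```bash
python3 -c "
from h import *
rel(*gpose(.24,0,0,.05))"
```

```text
t 8.68 pos [ 0.6093 -0.0235  0.233 ] F [-0.3 -0.1  0.5] q [-0.07  0.72  0.04  1.52 -0.    1.01 -0.78]
xyz [ 0.002   0.0043 -0.0075] rot [-0.083  0.075 -0.564]
```

Request:
carry_out(
  plan=[
    {"xyz":[0.002,0.004,-0.007],"rot":[-0.083,0.075,-0.564],"grip":50},
    {"xyz":[0.002,0.004,-0.007],"rot":[-0.083,0.075,-0.564],"grip":50},
    {"xyz":[0.002,0.004,-0.007],"rot":[-0.083,0.075,-0.564],"grip":50},
    {"xyz":[0.002,0.004,-0.007],"rot":[-0.083,0.075,-0.564],"grip":50},
    {"xyz":[0.002,0.004,-0.007],"rot":[-0.083,0.075,-0.564],"grip":50},
    {"xyz":[0.002,0.004,-0.007],"rot":[-0.083,0.075,-0.564],"grip":50},
  ],
)

```text
clock: 9.18
tool_pos: [0.6135, -0.0256, 0.2398]
eef_rot: [0.768, 0.64, -0.001, -0.001]
contact_force: [-0.3, 0.2, -0.4]
opening: 0.805
finger_force: 0.0
```

```bash
python3 -c "
from h import *
import cv2
s=r.get_state();np.savez('s1.npz',tool_pos=s['tool_pos'],eef_rot=s['eef_rot'])
w=cam('wrist',s);cv2.imwrite('pics/w1.png',r.snapshot('wrist')[...,::-1])
rel(*gpose(.24,0))
print(proj(w,chil(PC,np.array([[-20,-112,135],[-20,-188,135],[-20,-150,99],[-85,-90,75],[45,-90,75],[45,-210,75],[-85,-210,75]])/1e3)).round())"
```

```text
t 9.23 pos [ 0.6136 -0.0255  0.2398] F [0.1 0.2 0.5] q [ 0.04  0.67 -0.14  1.6   0.11  0.88 -0.32]
xyz [-0.0491  0.0013 -0.0002] rot [-0.003  0.001 -0.01 ]
[[317. 256.]
 [317. 360.]
 [317. 288.]
 [230. 201.]
 [403. 200.]
 [395. 341.]
 [239. 342.]]
```

View pics/w1.png

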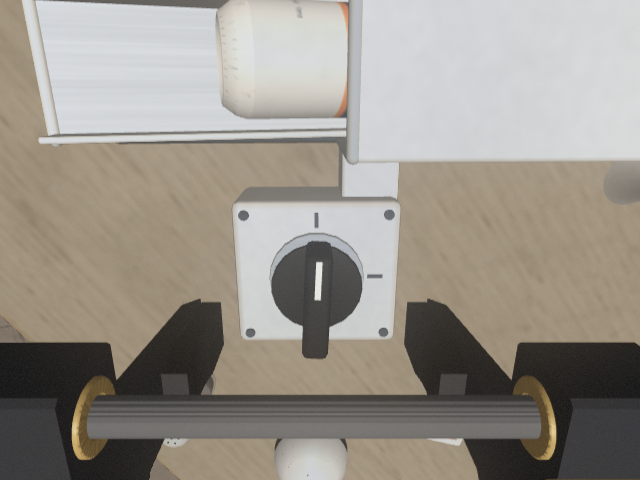

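The wrist view shows the bar centred at (317,300), running from (318,245) to (315,358), with the flange centre at (317,286). The prediction was (317,288), so it agrees to about 1–2 mm. The can's base is further down the chute. I'll go over the bar and descend.

Request:
carry_out(
  plan=[
    {"xyz":[-0.03,0.001,0],"rot":[0,0,-0.01],"grip":50},
    {"xyz":[-0.049,0.001,0.02],"rot":[0,0,-0.01],"grip":50},
    {"xyz":[-0.049,0.001,0.055],"rot":[0,0,-0.01],"grip":50},
    {"xyz":[-0.049,0.001,0.09],"rot":[0,0,-0.01],"grip":60},
    {"xyz":[-0.049,0.001,0.115],"rot":[0,0,-0.01],"grip":80},
    {"xyz":[-0.049,0.001,0.127],"rot":[0,0,-0.01],"grip":100},
    {"xyz":[-0.049,0.001,0.132],"rot":[0,0,-0.01],"grip":120},
    {"xyz":[-0.049,0.001,0.132],"rot":[0,0,-0.01],"grip":120},
  ],
)

```text
clock: 9.9
tool_pos: [0.6045, -0.0736, 0.107]
eef_rot: [0.766, 0.643, -0.003, -0.001]
contact_force: [-0.3, 0.4, 0.2]
opening: 0.532
finger_force: 0.0
```

```bash
python3 -c "
from h import *
rel(*gpose(.108,0))"
```

```text
t 9.9 pos [ 0.6045 -0.0736  0.107 ] F [-0.3  0.4  0.2] q [ 0.11  0.84 -0.12  1.72  0.16  0.6  -0.27]
xyz [-0.0001  0.0013 -0.001 ] rot [-0.005  0.002  0.002]
```

Request:
carry_out(
  plan=[
    {"xyz":[0,0.001,0],"rot":[0,0,0],"grip":170},
    {"xyz":[0,0.001,0],"rot":[0,0,0],"grip":190},
    {"xyz":[0,0.001,0],"rot":[0,0,0],"grip":210},
    {"xyz":[0,0.001,0],"rot":[0,0,0],"grip":255},
    {"xyz":[0,0.001,0],"rot":[0,0,0],"grip":255},
    {"xyz":[0,0.001,0],"rot":[0,0,0],"grip":255},
  ],
  squeeze=40,
)

```text
clock: 10.4
tool_pos: [0.6063, -0.0743, 0.1086]
eef_rot: [0.766, 0.643, -0.001, -0.0]
contact_force: [1.5, -0.3, 4.8]
opening: 0.2
finger_force: 40.0
```

Request:
carry_out(
  plan=[
    {"xyz":[0,0,0.002],"rot":[0,0,0],"grip":255},
    {"xyz":[0,0,0.004],"rot":[0,0,0],"grip":255},
    {"xyz":[0,0,0.006],"rot":[0,0,0],"grip":255},
    {"xyz":[0,0,0.008],"rot":[0,0,0],"grip":255},
    {"xyz":[0,0,0.009],"rot":[0,0,0],"grip":255},
    {"xyz":[0,0,0.01],"rot":[0,0,0],"grip":255},
    {"xyz":[0,0,0.01],"rot":[0,0,0],"grip":255},
  ],
)

```text
clock: 10.98
tool_pos: [0.6064, -0.0743, 0.0991]
eef_rot: [0.766, 0.643, -0.001, -0.0]
contact_force: [-0.5, -1.5, 9.9]
opening: 0.201
finger_force: 40.0
```

Request:
carry_out(
  plan=[
    {"xyz":[0,0,0.001],"rot":[0,0,0],"grip":255},
    {"xyz":[0,0,0.002],"rot":[0,0,0],"grip":255},
    {"xyz":[0,0,0.003],"rot":[0,0,0],"grip":255},
    {"xyz":[0,0,0.003],"rot":[0,0,0],"grip":255},
  ],
)

```text
clock: 11.32
tool_pos: [0.6066, -0.0743, 0.0983]
eef_rot: [0.766, 0.643, -0.001, 0.0]
contact_force: [-4.2, 0.9, 24.9]
opening: 0.198
finger_force: 40.0
```

Fully down: 25 N at a hard stop after about 10 mm of travel. I'll ease off slightly and turn clockwise.

Request:
carry_out(
  plan=[
    {"xyz":[0,0,-0.001],"rot":[0,0,0.06],"grip":255},
    {"xyz":[0,0,-0.001],"rot":[0,0,0.16],"grip":255},
    {"xyz":[0,0,-0.001],"rot":[0,0,0.26],"grip":255},
    {"xyz":[0,0,-0.001],"rot":[0,0,0.36],"grip":255},
    {"xyz":[0,0,-0.001],"rot":[0,0,0.46],"grip":255},
  ],
)

```text
clock: 11.73
tool_pos: [0.6064, -0.0743, 0.0984]
eef_rot: [0.893, 0.45, -0.001, 0.0]
contact_force: [-3.3, 0.5, 18.4]
opening: 0.201
finger_force: 40.0
```

```bash
python3 -c "
from h import *
s=r.get_state();print(s['moment'],s['qd'].round(2));rel(*gpose(.098,1.57))"
```

```text
[0.18145095 0.73094285 0.03914258] [-0.17  0.01  0.31  0.01 -0.44 -0.02 -0.79]
t 11.73 pos [ 0.6064 -0.0743  0.0984] F [-3.3  0.5 18.4] q [ 0.04  0.86  0.01  1.72 -0.    0.56 -0.59]
xyz [-0.0001 -0.0007  0.0004] rot [1.000e-03 2.000e-03 1.108e+00]
```

Request:
carry_out(
  plan=[
    {"xyz":[0,0,0],"rot":[0,0,0.11],"grip":255},
    {"xyz":[0,0,0],"rot":[0,0,0.22],"grip":255},
    {"xyz":[0,0,0],"rot":[0,0,0.33],"grip":255},
    {"xyz":[0,0,0],"rot":[0,0,0.44],"grip":255},
    {"xyz":[0,0,0],"rot":[0,0,0.55],"grip":255},
    {"xyz":[0,0,0],"rot":[0,0,0.66],"grip":255},
    {"xyz":[0,0,0],"rot":[0,0,0.77],"grip":255},
    {"xyz":[0,0,0],"rot":[0,0,0.88],"grip":255},
  ],
)

```text
clock: 12.4
tool_pos: [0.6064, -0.0741, 0.0984]
eef_rot: [1.0, 0.026, -0.001, 0.0]
contact_force: [-2.9, 1.3, 19.1]
opening: 0.201
finger_force: 40.0
```

```bash
python3 -c "
from h import *
s=r.get_state();print(s['moment'],s['qd'].round(2));rel(*gpose(.098,1.57))"
```

```text
[ 0.34706664  0.7337968  -0.00711263] [-0.18  0.04  0.34  0.01 -0.48  0.06 -0.87]
t 12.4 pos [ 0.6064 -0.0741  0.0984] F [-2.9  1.3 19.1] q [-0.08  0.87  0.23  1.73 -0.33  0.58 -1.17]
xyz [-0.0005 -0.0002  0.0004] rot [0.001 0.002 0.227]
```

Request:
carry_out(
  plan=[
    {"xyz":[0,0,0],"rot":[0,0,0.08],"grip":255},
    {"xyz":[0,0,0],"rot":[0,0,0.15],"grip":255},
    {"xyz":[0,0,0],"rot":[0,0,0.2],"grip":255},
    {"xyz":[0,0,0],"rot":[0,0,0.23],"grip":255},
    {"xyz":[0,0,0],"rot":[0,0,0.23],"grip":255},
    {"xyz":[0,0,0],"rot":[0,0,0.23],"grip":255},
  ],
)

```text
clock: 12.9
tool_pos: [0.6064, -0.074, 0.0984]
eef_rot: [0.996, -0.086, -0.001, 0.0]
contact_force: [-2.6, 1.9, 18.9]
opening: 0.199
finger_force: 40.0
```

```bash
python3 -c "
from h import *
s=r.get_state();print(s['moment']);rel(*gpose(.098,1.57))"
```

```text
[ 0.48862329  0.69385477 -0.02666395]
t 12.9 pos [ 0.6064 -0.074   0.0984] F [-2.6  1.9 18.9] q [-0.12  0.88  0.29  1.73 -0.41  0.59 -1.32]
xyz [-0.0006 -0.      0.0004] rot [0.001 0.002 0.002]
```

Request:
carry_out(
  plan=[
    {"xyz":[0,0,-0.003],"rot":[0,0,0],"grip":255},
    {"xyz":[0,0,-0.006],"rot":[0,0,0],"grip":255},
    {"xyz":[0,0,-0.009],"rot":[0,0,0],"grip":255},
    {"xyz":[0,0,-0.0115],"rot":[0,0,0],"grip":255},
    {"xyz":[0,0,-0.0115],"rot":[0,0,0],"grip":255},
  ],
)

```text
clock: 13.32
tool_pos: [0.6062, -0.074, 0.1082]
eef_rot: [0.996, -0.086, -0.001, 0.001]
contact_force: [0.7, 0.2, 5.7]
opening: 0.202
finger_force: 40.0
```

```bash
python3 -c "
from h import *
s=r.get_state();print(s['moment']);rel(*gpose(.108,1.57))"
```

```text
[ 0.14510964 -0.09213103 -0.04857602]
t 13.32 pos [ 0.6062 -0.074   0.1082] F [0.7 0.2 5.7] q [-0.12  0.87  0.3   1.73 -0.4   0.61 -1.33]
xyz [-0.0004 -0.      0.0002] rot [0.002 0.002 0.003]
```

Request:
carry_out(
  plan=[
    {"xyz":[0,0,0],"rot":[0,0,0],"grip":110},
    {"xyz":[0,0,0],"rot":[0,0,0],"grip":110},
    {"xyz":[0,0,0],"rot":[0,0,0],"grip":110},
    {"xyz":[0,0,0],"rot":[0,0,0],"grip":110},
    {"xyz":[0,0,-0.02],"rot":[0,0,0],"grip":110},
    {"xyz":[0,0,-0.05],"rot":[0,0,0],"grip":110},
    {"xyz":[0,0,-0.09],"rot":[0,0,0],"grip":110},
    {"xyz":[0,0,-0.13],"rot":[0,0,0],"grip":110},
  ],
)

```text
clock: 13.98
tool_pos: [0.6046, -0.0739, 0.2373]
eef_rot: [0.996, -0.086, -0.004, 0.001]
contact_force: [0.1, -0.1, 0.7]
opening: 0.568
finger_force: 0.0
```

Request:
carry_out(
  plan=[
    {"xyz":[-0.03,0,-0.01],"rot":[0,0,0],"grip":60},
    {"xyz":[-0.06,0,-0.01],"rot":[0,0,0],"grip":30},
    {"xyz":[-0.06,0,-0.01],"rot":[0,0,0],"grip":30},
  ],
)

```text
clock: 14.23
tool_pos: [0.5398, -0.063, 0.2474]
eef_rot: [0.996, -0.087, -0.007, 0.0]
contact_force: [-0.6, 0.2, -0.8]
opening: 0.772
finger_force: 0.0
```

```bash
python3 -c "
from h import *
import cv2
print(r.get_state()['contact_force'])
cv2.imwrite('pics/w2.png',r.snapshot('wrist')[...,::-1])
a=r.snapshot('scene')[130:290,230:480,::-1];b=r.snapshot('side')[130:290,180:400,::-1]
cv2.imwrite('pics/c4.png',cv2.resize(cv2.hconcat([a,b]),None,fx=1.7,fy=1.7,interpolation=2))"
```

```text
[-0.55703496  0.20585397 -0.75181776]
```

View pics/w2.png

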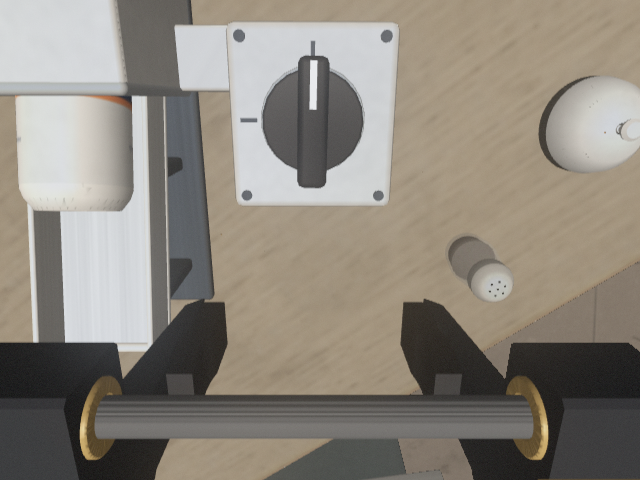

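View pics/c4.png

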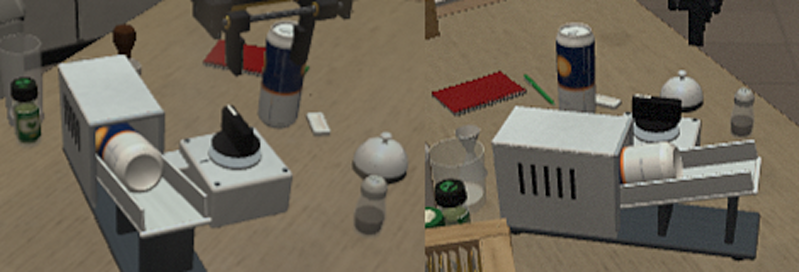

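The handle lies along the chute at the "on" mark and is up. The can is deep in the hood, with its base edge at u≈217 in the earlier wrist picture. The standing can, shaker and bell are undisturbed. One last numeric check that the can hasn't sprung back.

```bash
python3 -c "
from h import *
w=cam('wrist',np.load('s1.npz'))
for s in (-.1,-.095,-.09,-.085,-.08): print(s,proj(w,[pushpose(s,.05)[0],pushpose(s,.033)[0]]).round().tolist())
w=cam('wrist',r.get_state())
for s in (-.1,-.095,-.09,-.085,-.08): print(s,proj(w,[pushpose(s,.05)[0],pushpose(s,.033)[0]]).round().tolist())
"
```

```text
-0.1 [[196.0, 63.0], [196.0, 66.0]]
-0.095 [[205.0, 63.0], [205.0, 66.0]]
-0.09 [[215.0, 63.0], [213.0, 66.0]]
-0.085 [[224.0, 63.0], [222.0, 66.0]]
-0.08 [[233.0, 64.0], [231.0, 66.0]]
-0.1 [[75.0, 241.0], [89.0, 240.0]]
-0.095 [[74.0, 234.0], [89.0, 233.0]]
-0.09 [[74.0, 226.0], [88.0, 225.0]]
-0.085 [[74.0, 218.0], [88.0, 218.0]]
-0.08 [[74.0, 210.0], [88.0, 210.0]]
```

```bash
python3 -c "
from h import *
import cv2
s=r.get_state();w=cam('wrist',s);im=r.snapshot('wrist')
print(s['tool_pos'],s['qd'].round(3),proj(w,chil(PC,np.array([[-85,-90,75],[45,-90,75],[45,-210,75],[-85,-210,75]])/1e3)).round().tolist())
cv2.imwrite('pics/w3.png',im[...,::-1])
old=cv2.imread('pics/w2.png');print(cv2.phaseCorrelate(cv2.cvtColor(old[:300],6).astype('f4'),cv2.cvtColor(im[:300,:,::-1].copy(),6).astype('f4')))"
```

```text
[ 0.54704282 -0.06354784  0.24728838] [ 0.007  0.019 -0.004 -0.038  0.002 -0.001 -0.   ] [[235.0, 218.0], [225.0, 33.0], [401.0, 34.0], [389.0, 218.0]]
((1.5580697272916382, 13.416946915395215), 0.4734313548405965)
```

The arm was still settling when that picture was taken, which shifted it by 13 px. Corrected, the base is at s≈-0.089, the same as at the stop. I'm handing the job in.

```bash
python3 -c "
from plant import r
print(r.finish_job())"
```

```text
the job is handed in; nothing more can be done
None
```

I pushed the can home against its stop, then pressed the handle right down, turned it a quarter clockwise to on and let it spring back up; the arm is clear, nothing round about was disturbed, and I handed the job in at about 14.5 s.

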